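# Sweep the sample tray's lids shut

### The job

Before the curved sample tray goes into the vacuum oven, shut its five blue lids: with the gripper closed, run the fingertips lightly along the curved row from the red-dot end to the other end, so that the lids fold down flat one after another. Do not press hard, lift the tray or push it out of its place, and leave the jars and other things around it as they are.

Things in the scene. Friction and masses are not known exactly. Their poses are not given: they have to be found in the camera images.
- tray: Loose grey curved tray, 0.75 to 1.2 kg: five open aluminium cells (45 x 45 mm, rim 22 mm up) in an arc of radius 220 mm, 50 mm apart along it, on 4 mm foot plates 60 mm wide. Origin: underside below cell 3; arc centre 220 mm away along its -x. Cell k lies at angle (k-3)*0.2273 rad about that centre, cell 1 at the -y end, beside a flat 26 mm red dot; a grey dot marks the other end.
- top1 (a point): Point on the tray: centre of the top face of lid 1 as it lies when shut, 25 mm above the bench (cell 1 is next to the red dot). Its axes are the tray's.
- top2 (a point): Point on the tray: centre of the top face of lid 2 as it lies when shut, 25 mm above the bench. Its axes are the tray's.
- top3 (a point): Point on the tray: centre of the top face of lid 3 as it lies when shut, 25 mm above the bench. Its axes are the tray's.
- top4 (a point): Point on the tray: centre of the top face of lid 4 as it lies when shut, 25 mm above the bench. Its axes are the tray's.
- top5 (a point): Point on the tray: centre of the top face of lid 5 as it lies when shut, 25 mm above the bench (cell 5 is at the far end). Its axes are the tray's.
- lid1 (a joint): Blue lid of cell 1: 0 shut flat, 1.57 upright, stop at 1.95 rad. 42 mm long along the row, 40 wide, 3 thick; hinged across the row at rim height, 21 mm from the cell centre on the red-dot side: pushed along the row away from the red dot it folds down shut. Stiff hinge (0.015 N m, under 1 N at the edge), no spring: it stays at any angle, so sweep it right down.
- lid2 (a joint): Blue lid of cell 2: 0 shut flat, 1.57 upright, stop at 1.95 rad. 42 mm long along the row, 40 wide, 3 thick; hinged across the row at rim height, 21 mm from the cell centre on the red-dot side: pushed along the row away from the red dot it folds down shut. Stiff hinge (0.015 N m, under 1 N at the edge), no spring: it stays at any angle, so sweep it right down.
- lid3 (a joint): Blue lid of cell 3: 0 shut flat, 1.57 upright, stop at 1.95 rad. 42 mm long along the row, 40 wide, 3 thick; hinged across the row at rim height, 21 mm from the cell centre on the red-dot side: pushed along the row away from the red dot it folds down shut. Stiff hinge (0.015 N m, under 1 N at the edge), no spring: it stays at any angle, so sweep it right down.
- lid4 (a joint): Blue lid of cell 4: 0 shut flat, 1.57 upright, stop at 1.95 rad. 42 mm long along the row, 40 wide, 3 thick; hinged across the row at rim height, 21 mm from the cell centre on the red-dot side: pushed along the row away from the red dot it folds down shut. Stiff hinge (0.015 N m, under 1 N at the edge), no spring: it stays at any angle, so sweep it right down.
- lid5 (a joint): Blue lid of cell 5: 0 shut flat, 1.57 upright, stop at 1.95 rad. 42 mm long along the row, 40 wide, 3 thick; hinged across the row at rim height, 21 mm from the cell centre on the red-dot side: pushed along the row away from the red dot it folds down shut. Stiff hinge (0.015 N m, under 1 N at the edge), no spring: it stays at any angle, so sweep it right down.
- jar_amber: Bystander: amber glass jar, white cap, 38 mm across, 50 mm tall, standing near the tray; origin at its underside
- jar_clear: Bystander: clear glass jar, black cap, 38 mm across, 45 mm tall, standing near the tray; origin at its underside
- jar_white: Bystander: white plastic jar, green cap, 38 mm across, 48 mm tall, standing near the tray; origin at its underside
- reagent: Bystander: amber bottle, black cap, 64 mm across, 150 mm tall, off to the right; origin at its underside
- beaker: Bystander: glass beaker, 70 mm across, 90 mm tall, off to the left; origin at its underside
- spatula: Bystander: spatula 180 mm long, lying on the bench to the right; origin at its underside

How it is judged:
On the way, in this order (a step that is already met when the one before it is completed fails the run):
1. lid 1 is folded down with the fingertips at it (value of joint lid1 below 0.45 rad and distance between the grasp point and top1 below 0.09 m), for 0.04 s.
2. lid 2 is folded down with the fingertips at it (value of joint lid2 below 0.45 rad and distance between the grasp point and top2 below 0.09 m), for 0.04 s.
3. lid 3 is folded down with the fingertips at it (value of joint lid3 below 0.45 rad and distance between the grasp point and top3 below 0.09 m), for 0.04 s.
4. lid 4 is folded down with the fingertips at it (value of joint lid4 below 0.45 rad and distance between the grasp point and top4 below 0.09 m), for 0.04 s.
5. lid 5 is folded down with the fingertips at it (value of joint lid5 below 0.45 rad and distance between the grasp point and top5 below 0.09 m), for 0.04 s.
At the end, for the whole second after the job is handed in: All five lids are shut to within 0.13 rad (free edge less than about 5 mm up), folded in order from the red dot; the tray lies flat and still within 30 mm of where it was (value of joint each of lid1, lid2, lid3, lid4, lid5 below 0.13 rad and distance of tray from where it was at the start of the episode below 0.03 m and angle between tray's own z axis and vertical below 0.05 rad and linear speed of tray below 0.02 m/s); the robot touches nothing.
It fails at once if the tray is lifted or tipped, or pushed more than 40 mm (height (world z) of tray above 0.012 m or angle between tray's own z axis and vertical above 0.15 rad or distance of tray from where it was at the start of the episode above 0.04 m).
It fails at once if the fingers press hard on the tray or its lids (over 40 N) (contact force between the fingers and tray above 40 N).
It fails at once if a bystander is moved more than 20 mm, or tipped (distance of any of jar_amber, jar_clear, jar_white, reagent, beaker, spatula from where it was at the start of the episode above 0.02 m or angle between any of jar_amber, jar_clear, jar_white, reagent, beaker, spatula's own z axis and vertical above 0.3 rad).
It also fails if it takes over 40 s, if anything falls off the work surface, if the arm or the gripper's body presses on something with over 40 N, if the wrist force passes 120 N, or if a joint passes its speed limit or range.

### The arm

A 7-joint arm with a two-finger parallel gripper is mounted at the origin on the work surface. World frame = base frame: x ahead of the robot, y to its left, z up, the work surface at z = 0. Lengths are in m, angles in rad, forces in N, time in s.
With the tool pointing down it reaches from about 0.425 to 0.875 m from the base axis. Payload 4.7 kg.
Tool frame: the origin (TCP) lies midway between the tips of the shut fingers; the grasp point (between the pads) lies 19 mm behind it; z points along the fingers, y is the direction in which the jaws open and shut (so a half turn about z gives the same grasp; the last joint's range is limited). The gripper opens to 87 mm and grips with 3 to 60 N. Pads are 19 mm wide; open, the fingers measure 117 mm over their backs; the gripper's body (75 mm by 190 mm) begins 51 mm behind the grasp point.
Start: joints at [1.2, 0.321, -0.07, 1.45, 0.023, 1.371, -0.057], TCP at [0.244, -0.602, 0.223] pointing down, gripper open.
Joint ranges: [-2.86, 2.86], [-0.3, 2.09], [-1.38, 1.24], [0.06, 2.45], [-1.56, 4.7], [0.09, 2.05], [-2.69, 2.69]. Speed limits (rad/s): [2.57, 2.57, 3.14, 3.14, 3.14, 3.14, 3.14].

### API

Orientations are given as a rotation vector (axis times angle).
In Python, from bench import monitor, eyes, order gives the robot as it stands. The module is installed in compiled form; this text tells all that it offers.
- The arm moves only by the shell command python3 -m pendant 'ROWS' [FORCE]. ROWS is JSON, a list of rows, each a list of 3 entries, a list of its own where there are three numbers: the turn, a rotation vector about the tool's x, y, z in degrees, then the shift along the tool's x, y, z in m, then the gripper command: -1 is fully open, 1 is shut, values between are in proportion. In form: [[[rx, ry, rz], [tx, ty, tz], hand], ...]. A call has 1 to 8 rows; each row shifts and turns the commanded pose from where the row before left it, along the tool's axes as they then stand; what a row does not reach is not made up. A row lasts 1/8 s, in which the tool goes at most 62.5 mm and 10.7 degrees, less where a joint would pass 70% of its speed; a pose out of reach is approached as far as the arm can. A call is refused whole if a number of a shift passes 0.0625 or a number of a turn 10.7, either way. A call with a gripper value outside its range is refused whole. The fingers move at their own pace and stop on an object; FORCE is the grip in N (left out, the last holds). Time passes only in rows, so rows that do not move let the fingers close. It gives the time, the measured TCP pose, the force and the opening at its end, in the units of the state.
- monitor.get_state(): the state, without advancing time (a new reading comes with each control period).
- eyes.get_image(name): name is "side" or "top" or "wrist"; returns a dict with "color" (480x640x3 uint8, red, green, blue), "range_z" (480x640 float32, m along the optical axis (not along the pixel's ray), 0 where there is no reading), "fx", "fy", "cx", "cy" (pixels), "world_to_cam" (4x4, takes a point from world to camera coordinates). Camera axes: x right, y up, looking along -z (the intrinsics and any distortion apply to the point x, -y, -z); pixel columns grow to the right and rows downward; lengths in m; the calibration is good to about 2 mm. The wrist camera is an equidistant fisheye: a pixel r from the principal point sees the ray r / f radians off the axis. A picture is of the moment at which its call begins.
- order.close_job(): hands the job in, once; it reports no verdict.
The state is a dict: "time": time; "joint_positions": joint angles; "qd": joint speeds; "joint_torque": joint torques, N m; "position": TCP position; "tool_rot": TCP orientation; "ft_force": force on the tool from outside, world axes, zero at the start; "torque": the same for the moment, N m; "grip_width": opening from 0.0 (shut) to 1.0 (fully open).
Only numpy, scipy, OpenCV 4.12 (cv2) and the standard library are available. Lean on these libraries where they do the work, as an engineer would, in place of code of your own. Each camera call takes 0.05 s, during which the arm holds its last target.

## Working session

There is one attempt and no reset: what is moved stays moved. The work goes in short steps, Python scripts to look and compute and a shell command to move; the robot and the scene stay as the last step left them, time stands still between calls to the robot, and variables do not carry over. Pictures are saved under pics/ and viewed, and the job is handed in when it is done.

```bash
mkdir -p pics; python3 - <<'E'
from bench import monitor, eyes
import cv2
s=monitor.get_state(); print({k:s[k] for k in('time','position','tool_rot','ft_force','grip_width')})
for n in('top','side'):
    d=eyes.get_image(n); cv2.imwrite(f'pics/{n}0.png',d['color'][:,:,::-1]); print(n,d['fx'],d['cx'],d['cy'],d['world_to_cam'])
E
```

```text
{'time': 0.0, 'position': array([ 0.24370747, -0.60196703,  0.22145086]), 'tool_rot': array([-3.08178531e+00, -6.00353870e-01,  7.46604222e-04]), 'ft_force': array([-0.02331798, -0.80784264, -0.22018197]), 'grip_width': 0.9998183692492509}
top 455.2590146427374 310.2698111117052 235.8930705363194 [[ 0.00992232 -0.99989176  0.01086391 -0.02561777]
 [ 0.9972377   0.01069459  0.07350236 -0.53566243]
 [-0.07361059  0.01010458  0.99723587 -1.29387743]
 [ 0.          0.          0.          1.        ]]
side 436.0012137679039 317.3591298141567 247.6663691757688 [[ 0.96781049 -0.25166175  0.00303751 -0.53911225]
 [ 0.16129381  0.62945873  0.76010921 -0.12126085]
 [-0.1932024  -0.73515174  0.64978824 -0.93145127]
 [ 0.          0.          0.          1.        ]]
```

View pics/top0.png

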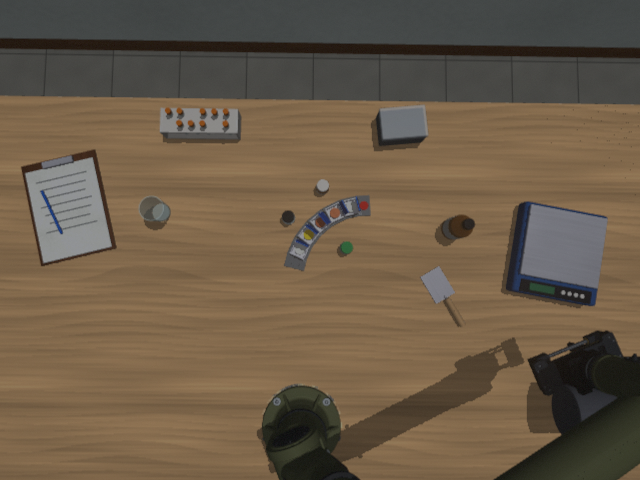

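View pics/side0.png

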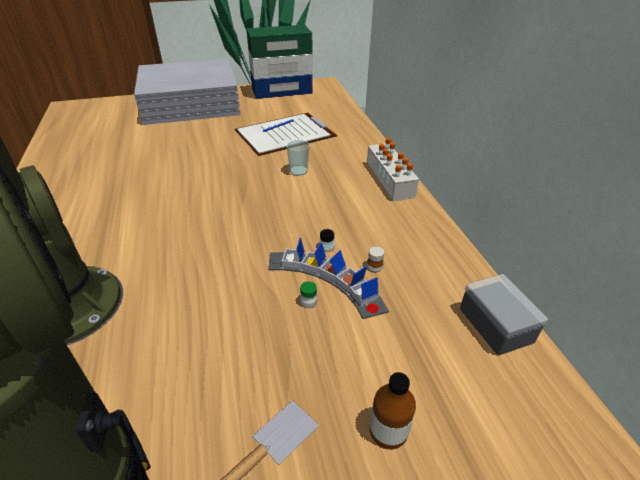

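```bash
cat > h.py <<'E'
import numpy as np, cv2
from bench import monitor, eyes
def ray(d,uv,z):
    M=d['world_to_cam'];R=M[:3,:3];c=-R.T@M[:3,3]
    uv=np.atleast_2d(np.array(uv,float))
    v=np.c_[(uv[:,0]-d['cx'])/d['fx'],-(uv[:,1]-d['cy'])/d['fy'],-np.ones(len(uv))]@R
    return c+v*((z-c[2])/v[:,2])[:,None]
E
python3 - <<'E'
from h import *
d=eyes.get_image('top'); im=d['color'][:,:,::-1].copy()
c=im[175:285,265:395]; cv2.imwrite('pics/topz.png',cv2.resize(c,None,fx=6,fy=5.4,interpolation=cv2.INTER_CUBIC))
hsv=cv2.cvtColor(im,cv2.COLOR_BGR2HSV)
def cen(m,z,n):
    k,l,s,ct=cv2.connectedComponentsWithStats(m.astype(np.uint8))
    for i in range(1,k):
        if s[i,4]>12: print(n,ct[i],s[i,2:5],ray(d,ct[i],z)[0].round(4))
H,S,V=cv2.split(hsv)
roi=np.zeros(H.shape,bool); roi[175:285,265:395]=1
cen(roi&((H<8)|(H>172))&(S>150)&(V>80),.005,'red')
cen(roi&(H>105)&(H<130)&(S>150),.05,'blue')
cen(roi&(H>45)&(H<85)&(S>100),.048,'green')
cen(roi&(V<45),.045,'black')
d=eyes.get_image('side'); im=d['color'][:,:,::-1].copy()
c=im[220:330,255:400]; cv2.imwrite('pics/sidez.png',cv2.resize(c,None,fx=5.4,fy=5.4,interpolation=cv2.INTER_CUBIC))
hsv=cv2.cvtColor(im,cv2.COLOR_BGR2HSV);H,S,V=cv2.split(hsv)
roi=np.zeros(H.shape,bool); roi[220:330,255:400]=1
cen(roi&((H<8)|(H>172))&(S>150)&(V>80),.005,'red')
cen(roi&(H>105)&(H<130)&(S>150),.05,'blue')
R=cv2.Rodrigues(monitor.get_state()['tool_rot'])[0]; print(R.round(4))
E
```

```text
red [363.45098039 205.29411765] [ 8  8 51] [ 0.6288 -0.1755  0.005 ]
green [346.27083333 247.13541667] [11 11 96] [ 0.5031 -0.1217  0.048 ]
black [286.91176471 216.52941176] [10 11 68] [0.5884 0.047  0.045 ]
red [372.29213483 307.91011236] [13  9 89] [ 0.6308 -0.177   0.005 ]
blue [299.86046512 249.43023256] [ 7 23 86] [ 0.5141 -0.0059  0.05  ]
blue [319.71527778 254.00694444] [ 10  24 144] [ 0.554  -0.0324  0.05  ]
blue [337.42288557 262.35820896] [ 15  23 201] [ 0.5846 -0.069   0.05  ]
blue [358.22834646 275.55905512] [ 16  20 127] [ 0.6157 -0.12    0.05  ]
blue [369.08906883 288.28340081] [ 16  21 247] [ 0.6254 -0.1614  0.05  ]
[[ 9.269e-01  3.754e-01 -5.000e-04]
 [ 3.754e-01 -9.269e-01  1.100e-03]
 [-1.000e-04 -1.200e-03 -1.000e+00]]
```

View pics/topz.png

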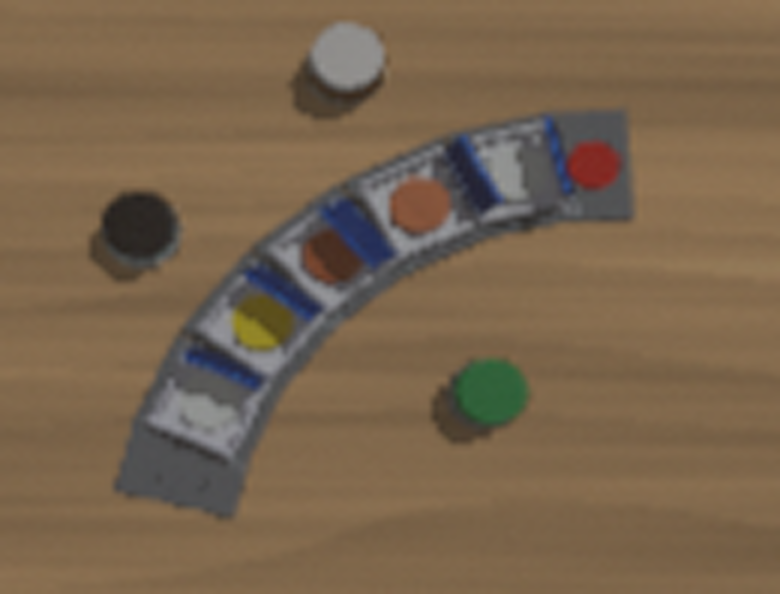

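View pics/sidez.png

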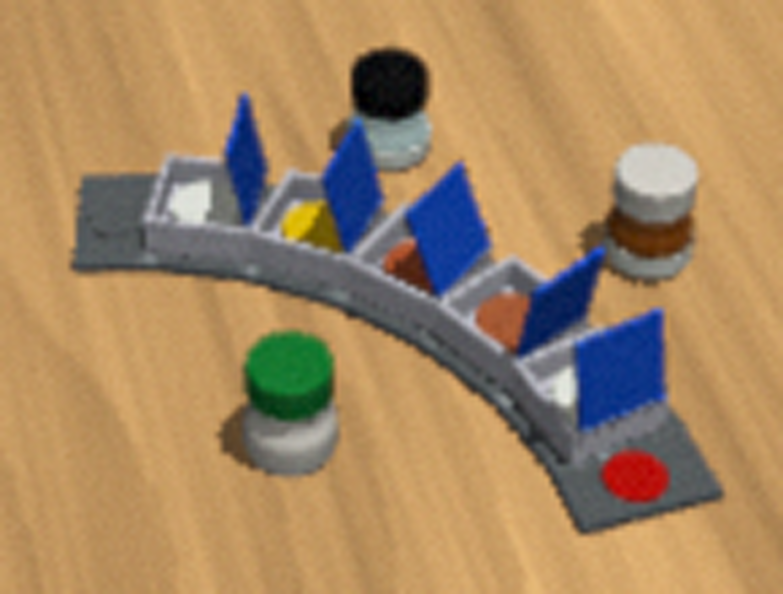

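```bash
cat > fit.py <<'E'
from h import *
from scipy.optimize import least_squares
def tr(p,k,t=0,r=0): # world xy of point in cell k frame, t along row, r radial out
    a=(k-3)*.2273; q=np.array([(220+r)*np.cos(a)-t*np.sin(a)-220,(220+r)*np.sin(a)+t*np.cos(a)])/1000
    c,s=np.cos(p[2]),np.sin(p[2]); return np.array([p[0]+c*q[0]-s*q[1],p[1]+s*q[0]+c*q[1]])
def px(u,v): return ((u+.5)/6-.5+265,(v+.5)/5.4-.5+175)
def ps(u,v): return ((u+.5)/5.4-.5+255,(v+.5)/5.4-.5+220)
E
python3 - <<'E'
from fit import *
dt=eyes.get_image('top'); ds=eyes.get_image('side')
obs=[]
def add(d,uv,z,k,t,r): obs.append((ray(d,uv,z)[0][:2],k,t,r))
add(dt,px(262,321),.01,4,0,0);add(dt,px(332,255),.01,3,0,0);add(dt,px(420,206),.01,2,0,0)
add(dt,px(150,421),.022,5,22.5,22.5);add(dt,px(235,456),.022,5,22.5,-22.5)
add(ds,ps(168,157),.022,5,22.5,22.5);add(ds,ps(148,216),.022,5,22.5,-22.5)
rd=(ray(dt,(363.45,205.29),.005)[0]+ray(ds,(372.29,307.91),.005)[0])[:2]/2
def f(p):
    e=[tr(p,k,t,r)-o for o,k,t,r in obs]
    c=tr(p,3,0,-220); e.append([np.hypot(*(rd-c))-.22])
    return np.concatenate(e)
s=least_squares(f,[.58,-.05,.8],loss='soft_l1',f_scale=.003); p=s.x
print(p,'\n',(f(p)*1000).round(1)); np.save('p.npy',p)
c=tr(p,3,0,-220); print('centre',c,'red ang',np.arctan2(*(rd-c)[::-1])-p[2])
for k in range(1,6): print(k,tr(p,k).round(4),'hinge',tr(p,k,-21).round(4))
for n,d in(('top',dt),('side',ds)):
    im=cv2.resize(d['color'][:,:,::-1],None,fx=5,fy=5,interpolation=cv2.INTER_CUBIC)
    M=d['world_to_cam']
    for k in range(1,6):
        pts=[]
        for t,r in((-22.5,-22.5),(22.5,-22.5),(22.5,22.5),(-22.5,22.5)):
            q=M[:3,:3]@np.r_[tr(p,k,t,r),.022]+M[:3,3]
            pts.append([d['cx']-d['fx']*q[0]/q[2],d['cy']+d['fy']*q[1]/q[2]])
        cv2.polylines(im,[np.int32((np.array(pts)+.5)*5)],True,(0,255,0),1)
    a=(175,265) if n=='top' else(220,255)
    cv2.imwrite(f'pics/fit_{n}.png',im[a[0]*5:a[0]*5+560,a[1]*5:a[1]*5+720])
E
```

```text
[ 0.57857386 -0.04917579  0.70048122] 
 [ 0.3 -0.7  0.5 -1.3  1.  -0.2  0.6  1.1  0.6  0.8 -1.   2.9 -3.1 -2.3
 -0.1]
centre [ 0.4103768  -0.19098464] red ang -0.633388166492755
1 [ 0.6238 -0.1374] hinge [ 0.6289 -0.1578]
2 [ 0.6062 -0.0907] hinge [ 0.6158 -0.1094]
3 [ 0.5786 -0.0492] hinge [ 0.5921 -0.0652]
4 [ 0.5423 -0.0149] hinge [ 0.5591 -0.0275]
5 [0.4992 0.0103] hinge [0.5184 0.0018]
```

View pics/fit_top.png

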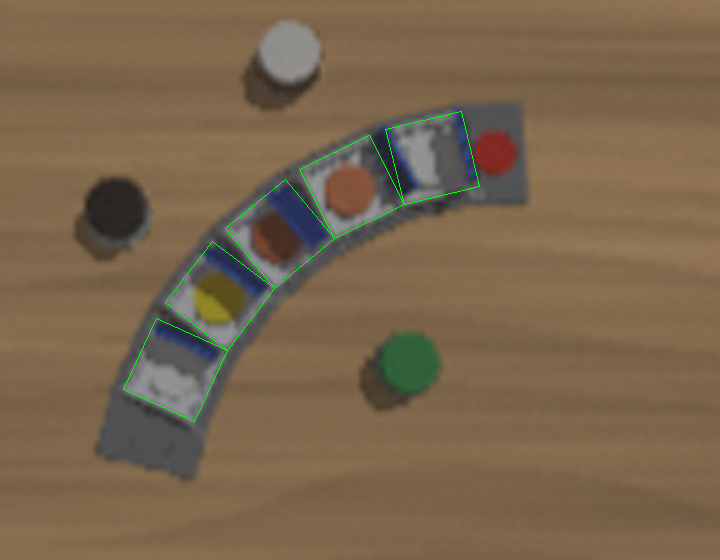

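View pics/fit_side.png

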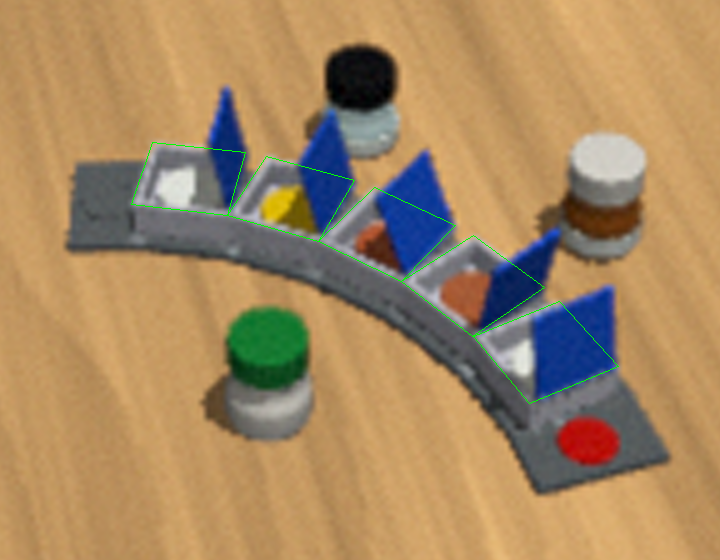

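The top view shows the row running from the red dot (363,205) to the grey end (~295,266), with all lids near upright. The cell outlines of the fit match in both views to within about 3 mm. Next I shut the gripper, turn it and travel high.

```bash
python3 -m pendant '[[[0,0,8.3],[0,0,0],1],[[0,0,8.3],[0,0,0],1],[[0,0,8.3],[0,0,0],1],[[0,0,0],[0.03,-0.035,0],1],[[0,0,0],[0.03,-0.035,0],1],[[0,0,0],[0.03,-0.035,0],1],[[0,0,0],[0.03,-0.035,0],1],[[0,0,0],[0.03,-0.035,0],1]]' 30
python3 -m pendant '[[[0,0,0],[0.03,-0.035,0],1],[[0,0,0],[0.03,-0.035,0],1],[[0,0,0],[0.03,-0.035,0],1],[[0,0,0],[0.03,-0.035,0],1],[[0,0,0],[0.03,-0.035,0],1],[[0,0,0],[0.03,-0.035,0],1],[[0,0,0],[0.03,-0.035,0],1],[[0,0,0],[0,0,0],1]]'
cat > st.py <<'E'
from fit import *
p=np.load('p.npy'); s=monitor.get_state(); R=cv2.Rodrigues(s['tool_rot'])[0]; P=s['position']
c=tr(p,3,0,-220); v=P[:2]-c; a=np.arctan2(v[1],v[0])
print('t',s['time'],'P',P.round(4),'r',np.hypot(*v).round(4),'ang',(a-p[2]).round(3),'yaw-a deg',np.degrees(np.arctan2(R[1,0],R[0,0])-a).round(2),'F',s['ft_force'].round(2),'w',round(s['grip_width'],3),'zax',R[:,2].round(3))
t=c+.22*np.array([np.cos(p[2]-.75),np.sin(p[2]-.75)])
print('to start, tool axes',(R.T@np.r_[t-P[:2],.028-P[2]]).round(4))
E
python3 st.py
```

```text
time: 1.3
position: [0.4034, -0.434, 0.2227]
tool_rot: [3.14, -0.078, 0.0]
ft_force: [0.5, -0.3, -1.0]
grip_width: 0.173
time: 2.3
position: [0.6269, -0.1952, 0.2221]
tool_rot: [-3.138, 0.066, -0.001]
ft_force: [-0.4, 0.4, 0.2]
grip_width: 0.004
t 2.3 P [ 0.6269 -0.1952  0.2221] r 0.2165 ang -0.72 yaw-a deg -1.29 F [-0.44  0.44  0.19] w 0.004 zax [ 0.001  0.003 -1.   ]
to start, tool axes [0.0034 0.0072 0.1941]
```

```bash
python3 -m pendant '[[[0,0,0],[0.0034,0.0072,0.03],1],[[0,0,0],[0,0,0.04],1],[[0,0,0],[0,0,0.04],1],[[0,0,0],[0,0,0.03],1],[[0,0,0],[0,0,0.02],1],[[0,0,0],[0,0,0],1]]'
python3 st.py; python3 - <<'E'
from h import *
d=eyes.get_image('side'); cv2.imwrite('pics/s1.png',cv2.resize(d['color'][200:330,250:410,::-1],None,fx=5,fy=4.6,interpolation=cv2.INTER_CUBIC))
E
```

```text
time: 3.05
position: [0.6261, -0.2087, 0.061]
tool_rot: [-3.14, 0.079, 0.005]
ft_force: [0.0, -0.4, -0.3]
grip_width: 0.005
t 3.05 P [ 0.6261 -0.2087  0.061 ] r 0.2164 ang -0.782 yaw-a deg 1.8 F [ 0.05 -0.4  -0.28] w 0.005 zax [-0.003  0.001 -1.   ]
to start, tool axes [ 0.0038 -0.007   0.033 ]
```

View pics/s1.png

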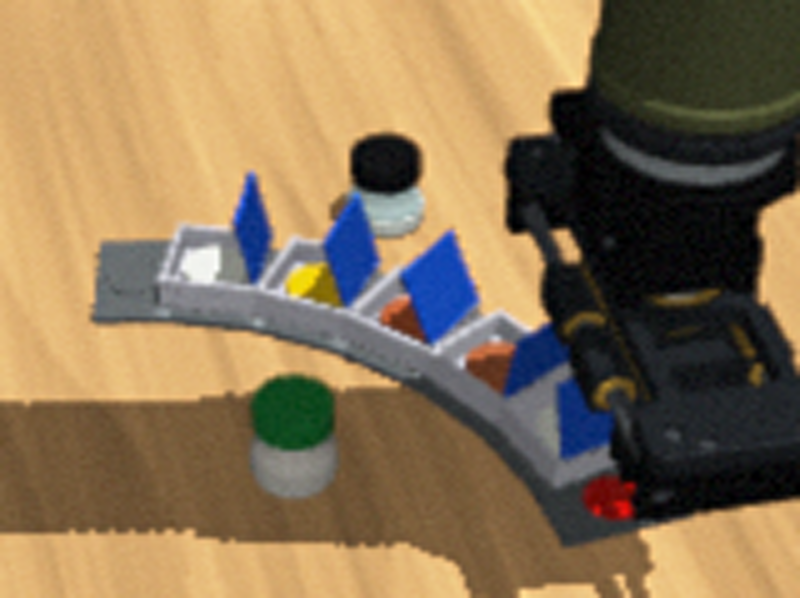

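```bash
python3 -m pendant '[[[0,0,0],[0.003,0,0.013],1],[[0,0,0],[0,0,0.01],1],[[0,0,0],[0,0,0.008],1],[[0,0,0],[0,0,0],1],[[0,0,0],[0,0,0],1]]'
python3 st.py; python3 - <<'E'
from h import *
d=eyes.get_image('side'); cv2.imwrite('pics/s2.png',cv2.resize(d['color'][200:330,250:410,::-1],None,fx=5,fy=4.6,interpolation=cv2.INTER_CUBIC))
E
```

```text
time: 3.72
position: [0.6307, -0.2085, 0.0318]
tool_rot: [3.14, -0.078, 0.001]
ft_force: [-0.4, -0.1, 0.2]
grip_width: 0.004
t 3.725 P [ 0.6307 -0.2085  0.0318] r 0.221 ang -0.78 yaw-a deg 1.69 F [-0.4  -0.08  0.22] w 0.004 zax [ 0. -0. -1.]
to start, tool axes [-0.0009 -0.0066  0.0038]
```

View pics/s2.png

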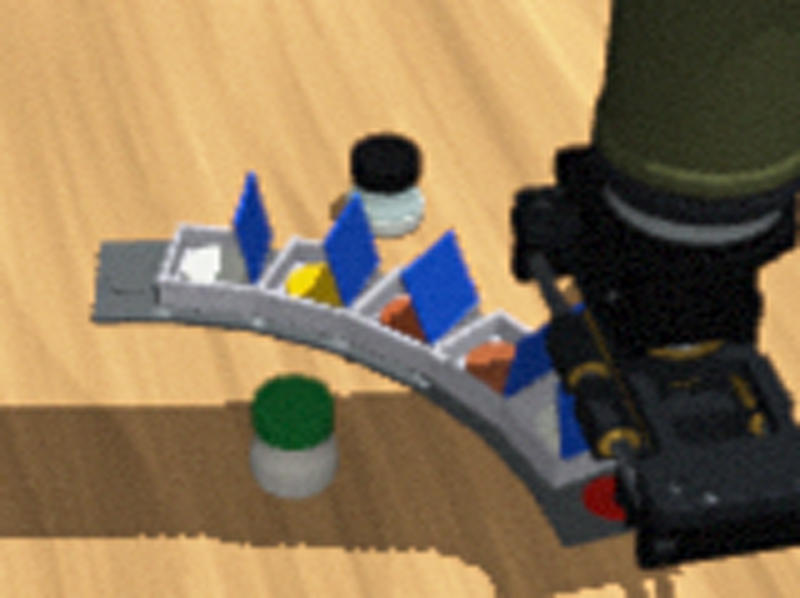

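```bash
python3 -m pendant '[[[0,0,0],[0,-0.0077,0.004],1],[[0,0,-2],[0,-0.0077,0],1],[[0,0,-2],[0,-0.0077,0],1],[[0,0,-2],[0,-0.0077,0],1],[[0,0,-2],[0,-0.0077,0],1],[[0,0,-2],[0,-0.0077,0],1]]'
python3 st.py; python3 - <<'E'
from h import *
d=eyes.get_image('side'); cv2.imwrite('pics/s3.png',cv2.resize(d['color'][200:330,250:410,::-1],None,fx=5,fy=4.6,interpolation=cv2.INTER_CUBIC))
E
```

```text
time: 4.53
position: [0.6301, -0.1635, 0.0278]
tool_rot: [3.133, 0.198, 0.0]
ft_force: [0.4, -2.4, -0.2]
grip_width: 0.004
t 4.525 P [ 0.6301 -0.1635  0.0278] r 0.2214 ang -0.576 yaw-a deg 0.11 F [ 0.35 -2.43 -0.23] w 0.004 zax [ 0.    -0.002 -1.   ]
to start, tool axes [-0.0048  0.0381 -0.0001]
```

View pics/s3.png

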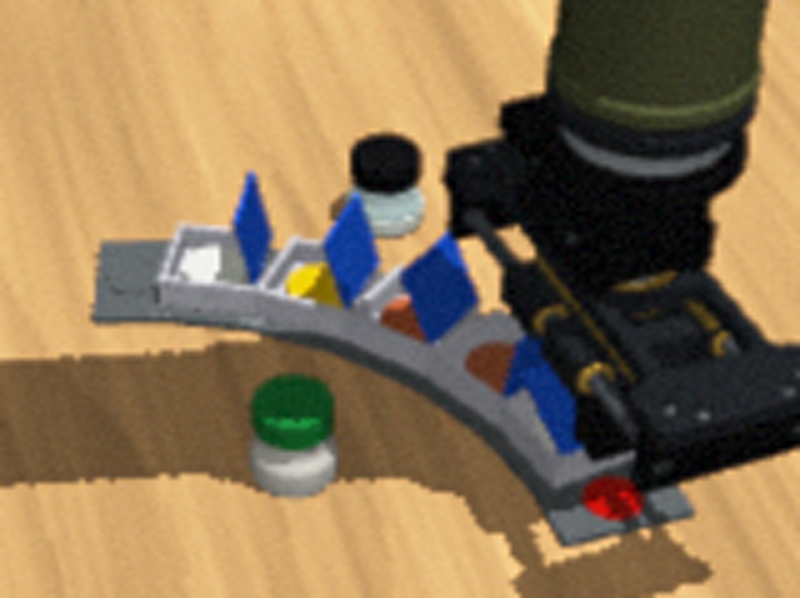

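```bash
python3 -m pendant '[[[0,0,-2],[-0.0002,-0.0077,0],1],[[0,0,-2],[-0.0002,-0.0077,0],1],[[0,0,-2],[-0.0002,-0.0077,0],1],[[0,0,-2],[-0.0002,-0.0077,0],1],[[0,0,-2],[-0.0001,-0.0077,0],1],[[0,0,-2],[-0.0001,-0.0077,0],1]]'
python3 st.py; python3 - <<'E'
from h import *
d=eyes.get_image('side'); cv2.imwrite('pics/s4.png',cv2.resize(d['color'][200:330,250:410,::-1],None,fx=5,fy=4.6,interpolation=cv2.INTER_CUBIC))
E
```

```text
time: 5.32
position: [0.6193, -0.1181, 0.0278]
tool_rot: [3.096, 0.526, 0.0]
ft_force: [0.4, -4.3, 2.3]
grip_width: 0.006
t 5.325 P [ 0.6193 -0.1181  0.0278] r 0.2213 ang -0.365 yaw-a deg 0.04 F [ 0.37 -4.27  2.31] w 0.006 zax [ 0.    -0.002 -1.   ]
to start, tool axes [-0.0175  0.0827 -0.0001]
```

View pics/s4.png

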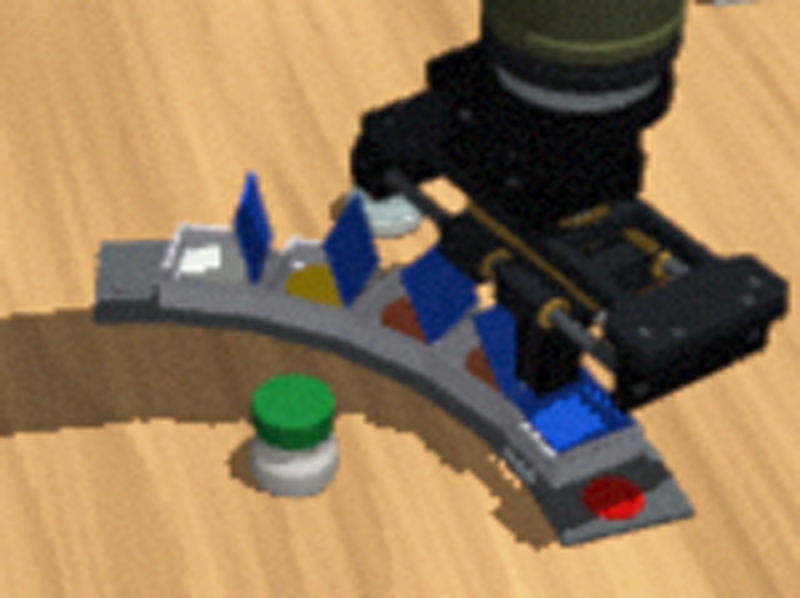

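```bash
python3 -m pendant '[[[0,0,-2],[-0.0002,-0.0077,0],1],[[0,0,-2],[-0.0002,-0.0077,0],1],[[0,0,-2],[-0.0002,-0.0077,0],1],[[0,0,-2],[-0.0001,-0.0077,0],1],[[0,0,-2],[-0.0001,-0.0077,0],1],[[0,0,-2],[-0.0001,-0.0077,0],1]]'
python3 st.py; python3 - <<'E'
from h import *
d=eyes.get_image('side'); cv2.imwrite('pics/s5.png',cv2.resize(d['color'][200:330,250:410,::-1],None,fx=5,fy=4.6,interpolation=cv2.INTER_CUBIC))
E
```

```text
time: 6.12
position: [0.5993, -0.075, 0.0274]
tool_rot: [-3.025, -0.847, 0.0]
ft_force: [0.5, 0.5, 0.1]
grip_width: 0.008
t 6.125 P [ 0.5993 -0.075   0.0274] r 0.2217 ang -0.15 yaw-a deg -0.24 F [0.52 0.55 0.11] w 0.008 zax [-0.  0. -1.]
to start, tool axes [-0.0396  0.1244 -0.0006]
```

View pics/s5.png

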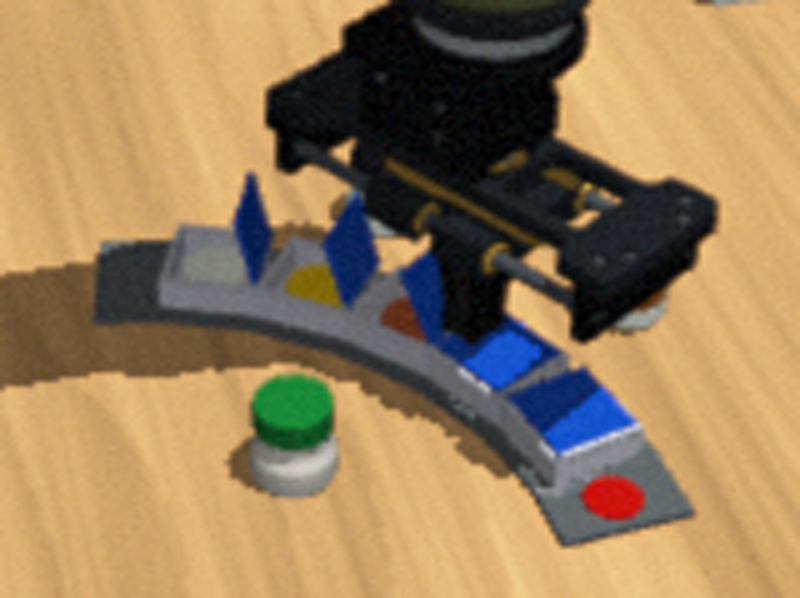

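```bash
python3 -m pendant '[[[0,0,-2],[-0.0003,-0.0077,0],1],[[0,0,-2],[-0.0003,-0.0077,0],1],[[0,0,-2],[-0.0003,-0.0077,0],1],[[0,0,-2],[-0.0002,-0.0077,0],1],[[0,0,-2],[-0.0002,-0.0077,0],1],[[0,0,-2],[-0.0002,-0.0077,0],1]]'
python3 st.py; python3 - <<'E'
from h import *
d=eyes.get_image('side'); cv2.imwrite('pics/s6.png',cv2.resize(d['color'][200:330,250:410,::-1],None,fx=5,fy=4.6,interpolation=cv2.INTER_CUBIC))
E
```

```text
time: 6.92
position: [0.5707, -0.0388, 0.0274]
tool_rot: [-2.92, -1.159, 0.001]
ft_force: [0.2, 0.2, -0.2]
grip_width: 0.007
t 6.925 P [ 0.5707 -0.0388  0.0274] r 0.2211 ang 0.059 yaw-a deg -0.22 F [ 0.22  0.16 -0.19] w 0.007 zax [-0.  0. -1.]
to start, tool axes [-0.0686  0.1594 -0.0006]
```

View pics/s6.png

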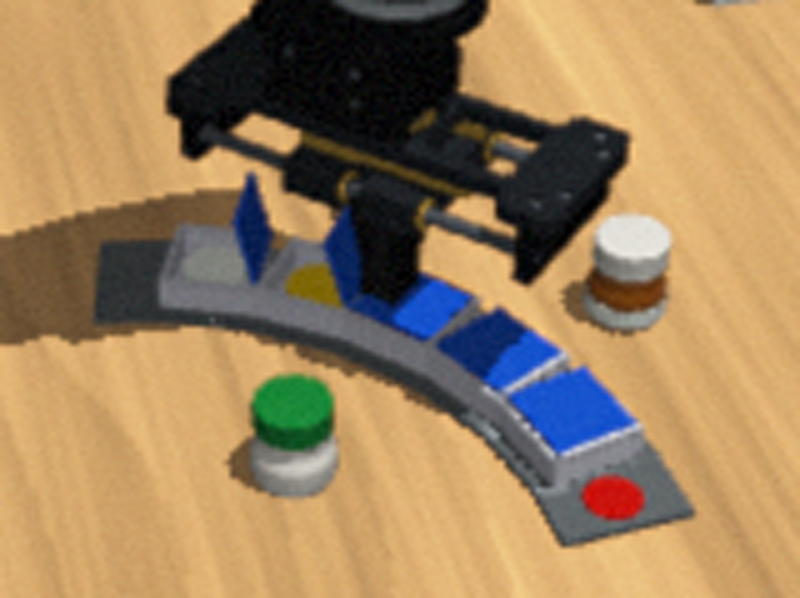

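Lids 1 to 3 are flat and the tray has not moved (red dot still at 613,497). Continuing.

```bash
python3 -m pendant '[[[0,0,-2],[-0.0002,-0.0077,0],1],[[0,0,-2],[-0.0002,-0.0077,0],1],[[0,0,-2],[-0.0002,-0.0077,0],1],[[0,0,-2],[-0.0002,-0.0077,0],1],[[0,0,-2],[-0.0002,-0.0077,0],1],[[0,0,-2],[-0.0002,-0.0077,0],1]]'
python3 st.py
python3 -m pendant '[[[0,0,-2],[-0.0002,-0.0077,0],1],[[0,0,-2],[-0.0002,-0.0077,0],1],[[0,0,-2],[-0.0002,-0.0077,0],1],[[0,0,-2],[-0.0002,-0.0077,0],1],[[0,0,-2],[-0.0002,-0.0077,0],1],[[0,0,-2],[-0.0002,-0.0077,0],1]]'
python3 st.py; python3 - <<'E'
from h import *
d=eyes.get_image('side'); cv2.imwrite('pics/s7.png',cv2.resize(d['color'][200:330,250:410,::-1],None,fx=5,fy=4.6,interpolation=cv2.INTER_CUBIC))
E
```

```text
time: 7.72
position: [0.5355, -0.009, 0.0274]
tool_rot: [-2.783, -1.458, 0.001]
ft_force: [-0.2, -0.3, 1.6]
grip_width: 0.006
t 7.725 P [ 0.5355 -0.009   0.0274] r 0.2209 ang 0.268 yaw-a deg -0.21 F [-0.2  -0.34  1.6 ] w 0.006 zax [-0.  0. -1.]
to start, tool axes [-0.1047  0.1876 -0.0006]
time: 8.48
position: [0.4947, 0.0128, 0.0274]
tool_rot: [-2.615, -1.74, 0.001]
ft_force: [-0.1, 0.3, 0.5]
grip_width: 0.008
t 8.475 P [0.4947 0.0128 0.0274] r 0.2206 ang 0.478 yaw-a deg -0.23 F [-0.11  0.3   0.54] w 0.008 zax [-0.001  0.    -1.   ]
to start, tool axes [-0.1458  0.2078 -0.0007]
```

View pics/s7.png

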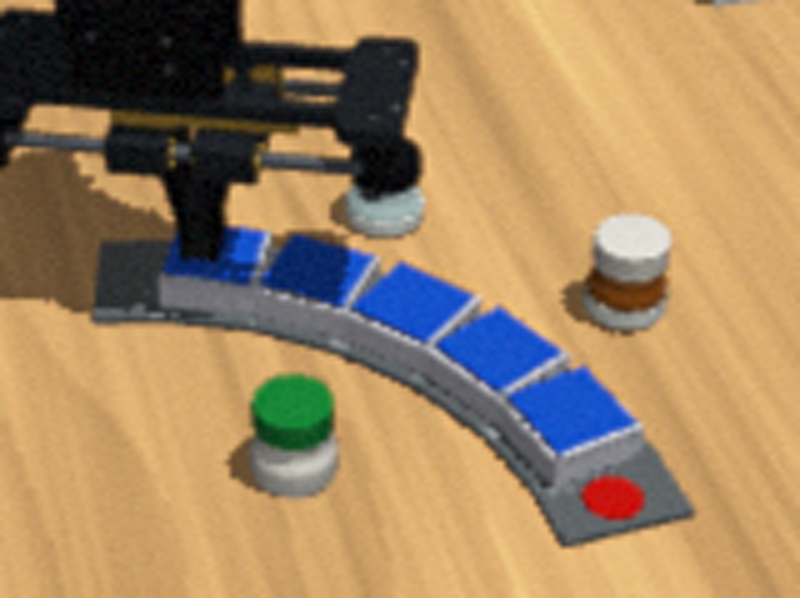

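```bash
python3 -m pendant '[[[0,0,-2],[-0.0002,-0.0077,0],1],[[0,0,-2],[-0.0002,-0.0077,0],1],[[0,0,-2],[-0.0002,-0.0077,0],1],[[0,0,0],[0,0,0],1],[[0,0,0],[0,0,-0.01],1],[[0,0,0],[0,0,-0.04],1],[[0,0,0],[0,0,-0.05],1],[[0,0,0],[0,0,-0.05],1]]'
python3 -m pendant '[[[0,0,0],[0,0,-0.04],1],[[0,0,0],[0,0,0],1],[[0,0,0],[0,0,0],1]]'
python3 st.py; python3 - <<'E'
from h import *
d=eyes.get_image('side'); cv2.imwrite('pics/s8.png',cv2.resize(d['color'][200:330,250:410,::-1],None,fx=5,fy=4.6,interpolation=cv2.INTER_CUBIC))
d=eyes.get_image('wrist'); cv2.imwrite('pics/w8.png',d['color'][:,:,::-1])
E
```

```text
time: 9.52
position: [0.4739, 0.0203, 0.1798]
tool_rot: [2.522, 1.872, 0.001]
ft_force: [0.5, -1.4, 0.9]
grip_width: 0.004
time: 9.9
position: [0.4735, 0.02, 0.2173]
tool_rot: [2.523, 1.872, -0.001]
ft_force: [-0.1, 0.8, -0.4]
grip_width: 0.003
t 9.9 P [0.4735 0.02   0.2173] r 0.2203 ang 0.58 yaw-a deg -0.21 F [-0.15  0.76 -0.37] w 0.003 zax [-0. -0. -1.]
to start, tool axes [-0.1669  0.2143  0.1893]
```

View pics/s8.png

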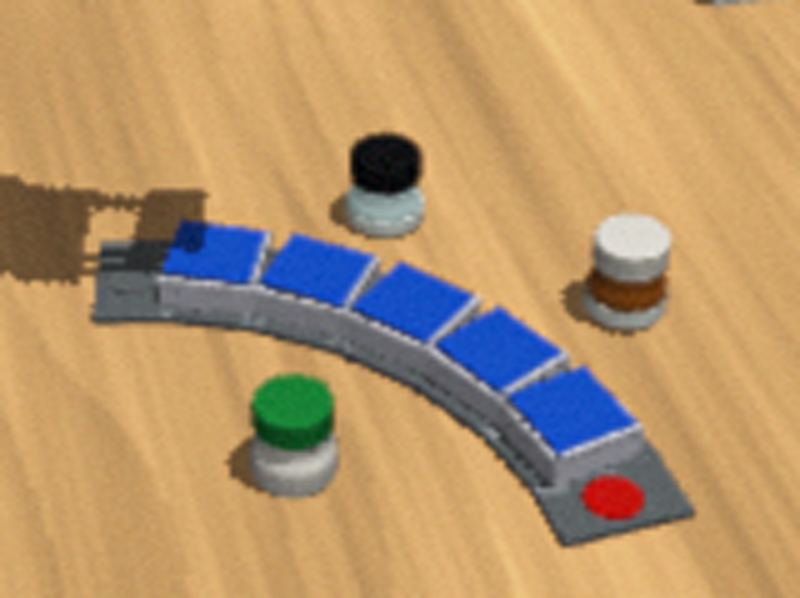

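View pics/w8.png

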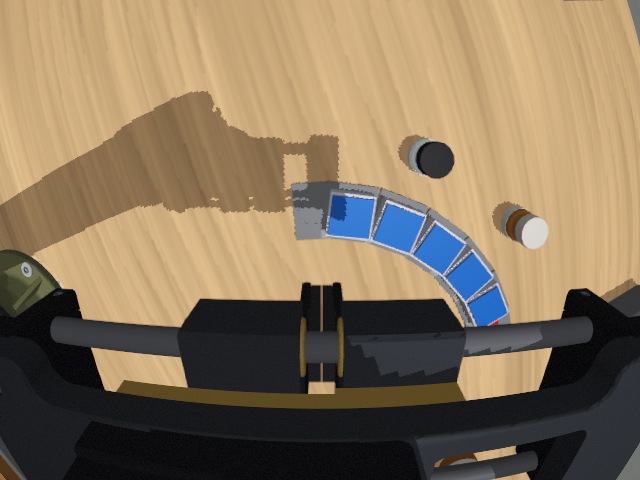

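All five lids look flat. I'll check their tilt with the depth image before handing in.

```bash
python3 - <<'E'
from fit import *
p=np.load('p.npy')
for n in('side','top'):
    d=eyes.get_image(n); hsv=cv2.cvtColor(d['color'],cv2.COLOR_RGB2HSV)
    m=(hsv[...,0]>105)&(hsv[...,0]<130)&(hsv[...,1]>120)&(d['range_z']>0)
    v,u=np.nonzero(m); z=d['range_z'][v,u]
    q=np.c_[(u-d['cx'])/d['fx']*z,-(v-d['cy'])/d['fy']*z,-z]
    M=d['world_to_cam']; w=(q-M[:3,3])@M[:3,:3]
    for k in range(1,6):
        o=tr(p,k); e=tr(p,k,1)-o; e/=np.linalg.norm(e); t=(w[:,:2]-o)@e; r=(w[:,:2]-o)@[e[1],-e[0]]
        s=(abs(t)<19)&(abs(t)<.019)&(abs(r)<.018)
        if s.sum()>10:
            c,V=np.polyfit(t[s],w[s,2],1,cov=True); print(n,k,s.sum(),'slope',c[0].round(3),'+-',V[0,0]**.5.round(3) if 0 else round(V[0,0]**.5,3),'z',c[1].round(4))
    hm=((hsv[...,0]<8)|(hsv[...,0]>172))&(hsv[...,1]>150)&(hsv[...,2]>80)
    hm[:175]=0;hm[330:]=0;hm[:,:355]=0;hm[:,400:]=0
    v,u=np.nonzero(hm)
    if len(u): print('red',u.mean(),v.mean(),ray(d,(u.mean(),v.mean()),.005)[0])
E
```

```text
side 1 218 slope 0.04 +- 0.011 z 0.0256
side 2 202 slope 0.04 +- 0.007 z 0.0257
side 3 187 slope 0.062 +- 0.008 z 0.0257
side 4 176 slope -0.046 +- 0.212 z 0.0291
side 5 182 slope 0.827 +- 0.488 z 0.0438
red 372.19101123595505 307.76404494382024 [ 0.63070836 -0.17653083  0.005     ]
top 1 157 slope 0.063 +- 0.02 z 0.0265
top 2 162 slope 0.034 +- 0.019 z 0.0266
top 3 89 slope 0.138 +- 0.029 z 0.0268
red 363.38 205.26 [ 0.6288667  -0.17531069  0.005     ]
```

```bash
python3 - <<'E'
from fit import *
p=np.load('p.npy')
d=eyes.get_image('side'); hsv=cv2.cvtColor(d['color'],cv2.COLOR_RGB2HSV)
m=(hsv[...,0]>105)&(hsv[...,0]<130)&(hsv[...,1]>120)&(d['range_z']>0)
v,u=np.nonzero(m); z=d['range_z'][v,u]
q=np.c_[(u-d['cx'])/d['fx']*z,-(v-d['cy'])/d['fy']*z,-z]
M=d['world_to_cam']; w=(q-M[:3,3])@M[:3,:3]
for k in(3,4,5):
    o=tr(p,k); e=tr(p,k,1)-o; e/=np.linalg.norm(e); t=(w[:,:2]-o)@e; r=(w[:,:2]-o)@[e[1],-e[0]]
    s=(abs(t)<.022)&(abs(r)<.018); print(k,s.sum(),'outliers',w[s&(w[:,2]>.04),2][:5].round(2))
    s&=w[:,2]<.04; c,V=np.polyfit(t[s],w[s,2],1,cov=True); print(' slope',c[0].round(3),'+-',round(V[0,0]**.5,3),'z',c[1].round(4))
E
```

```text
3 201 outliers []
 slope 0.045 +- 0.008 z 0.0257
4 187 outliers [0.32 0.31]
 slope 0.046 +- 0.008 z 0.0258
5 197 outliers [0.41 0.41 0.41 0.4  0.39]
 slope 0.049 +- 0.011 z 0.0256
```

Without the outliers (points on the arm), all five lids slope 0.04–0.05 rad, well under 0.13, and the tray is unmoved. Handing in.

```bash
python3 -c "
from bench import order
print(order.close_job())"
```

```text
the job is handed in; nothing more can be done
None
```

I swept the shut fingertips along the curved row from the red dot to the grey end, with the tips about 27.5 mm above the bench. The five lids folded down in order. I then raised the arm clear to 0.22 m and handed the job in at about 10 s; no verdict is reported.

- **Lids:** the side camera's depth puts all five at 0.04–0.05 rad (limit 0.13). For lids 4 and 5 I had to drop a few depth points that fell on the arm. The noisier top view gave 0.14 ± 0.03 for lid 3, and it could not see lids 4 and 5. Lid 3 measured 0.045–0.062 from the side, which fits the height of the sweep, so I went with that.
- **Tray:** the red dot is within 1 mm of where it started in both views.
- **Jars and other things:** the three jars look untouched in the side view. I did not measure the reagent bottle, beaker or spatula afterwards, but the arm stayed clear of them.
- **Force:** the readings between moves never passed about 5 N. I did not record the force within a move.

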